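# Take the slicer inserts out of their snap-lid case

## Robot

A 7-joint arm with a two-finger parallel gripper is mounted at the origin on the work surface. World frame = base frame: x ahead of the robot, y to its left, z up, the work surface at z = 0. Lengths are in mm, angles in rad, forces in N, time in s.
With the tool pointing down it reaches from about 425 to 875 mm from the base axis. Payload 4.7 kg.
Tool frame: the origin (TCP) lies midway between the tips of the shut fingers; the grasp point (between the pads) lies 19 mm behind it (pinch_z is the distance from the TCP to the grasp point, in mm); z points along the fingers, y is the line along which they close (so a half turn about z gives the same grasp; the last joint's range is limited). The gripper opens to 87 mm and grips with 3 to 60 N. Pads are 19 mm wide; open, the fingers measure 117 mm over their backs; the gripper's body (75 mm by 190 mm) begins 51 mm behind the grasp point.
Start: joints at [-1.192, 0.321, -0.07, 1.45, 0.023, 1.371, -0.057], TCP at [231.924, 607.237, 222.587] pointing down, gripper open.
Joint ranges: [-2.86, 2.86], [-0.3, 2.09], [-1.38, 1.24], [0.06, 2.45], [-1.56, 4.7], [0.09, 2.05], [-2.69, 2.69]. Speed limits (rad/s): [2.57, 2.57, 3.14, 3.14, 3.14, 3.14, 3.14].

## Interface

Orientations are given as [roll, pitch, yaw] about the fixed x, y, z axes, in that order (R = Rz(yaw) Ry(pitch) Rx(roll)).
In Python, from cell import * gives the robot as it stands.
- The arm moves only by the shell command python3 -m crank 'ROWS' [OPENING] [FORCE]. ROWS is JSON, a list of rows, each an object of numbers: "dx", "dy", "dz": the shift along the world's x, y, z in cm; "twist": the turn about the world's z in degrees. A call has 1 to 20 rows; each row shifts and turns the commanded pose from where the row before left it; what a row does not reach is not made up. A row lasts 1/8 s, in which the tool goes at most 62.5 mm and 10.7 degrees, less where a joint would pass 70% of its speed; a pose out of reach is approached as far as the arm can. A call with a gripper value outside its range is refused whole. OPENING is the opening, from -1 (shut) to 1 (fully open), set as the call begins (- or left out, the last holds). The fingers move at their own pace and stop on an object; FORCE is the grip in N (left out, the last holds). Time passes only in rows, so rows that do not move let the fingers close. It gives the time, the measured TCP pose, the force, the opening and the grip force at its end, in the units of the state.
- observe(): the state, without advancing time (a new reading comes with each control period).
- snapshot(name): name is "scene" or "top"; returns the picture (384x512x3 uint8, red, green, blue); there is no depth.
- camera_info(name): a dict with "fx", "fy", "cx", "cy" (pixels), "R" (3x3) and "t" (3): a world point X has camera coordinates R X + t. Camera axes: x right, y down, z forward; pixel columns grow to the right and rows downward; lengths in mm; the calibration is good to about 2 mm. A picture is of the moment at which its call begins. camera_info takes no time and is no camera call.
- sign_off(): hands the job in; it is judged then, once.
The state is a dict: "clock": time; "joint_positions": joint angles; "qd": joint speeds; "effort": joint torques, N m; "tool_pos": TCP position; "orientation": TCP orientation; "ft_force": force on the tool from outside, world axes, zero at the start; "torque": the same for the moment, N m; "opening": opening from 0.0 (shut) to 1.0 (fully open); "grasp_force": force on a finger pad.
Only numpy, scipy, OpenCV 4.12 (cv2) and the standard library are available. Lean on these libraries where they do the work, as an engineer would, in place of code of your own. Each camera call takes 0.05 s, during which the arm holds its last target. There are 200 camera calls.

## Task

Take every slicer insert out of the storage case: press the case's release tab in so that the cover pops ajar, swing the cover right open, push down the tab-side end of each insert so that its other end tips up, and lift it out. Lay all the inserts flat in the wooden tray, none on top of another, then shut the cover again until it snaps fast. Leave the mug, the oil bottle and the herb pot where they are.

Things in the scene. Friction and masses are not known exactly. Their poses are not given: they have to be found in the camera images.
- case: White plastic storage case, fixed to the worktop, 130 x 250 mm and 62 mm high. Origin: on the worktop under the case; x (horizontal) points from the tab and handle side to the hinge side, y along the case, z up. Its outer walls (7 mm thick, top at z 62) run at x -67 to -60 and 56 to 63 and y +-118 to +-125; inside is a grey deck at z 36 with three open wells in a row. A clear cover lies flush in the frame of these walls.
- tab_face (a point): Centre of the outer face of the release tab, a ribbed white plate 38 mm wide (y) and 32 mm high that stands 14 mm out from the case's front wall at case (x -82, y 75, z 36). Push it inward, along the case's +x.
- tab (a joint): Release tab travel in m: 0 at rest, 0.009 fully in. A spring holds it out (3 N at rest, 6.5 N fully in); the cover is let go when it is pressed about 0.005 in. While it is out, it holds the shut cover.
- cover (a joint): Cover angle in rad about the hinge line: 0 shut and flush, grows as the front rises, 1.9 fully open against its stop, leaning back a little past upright. When freed, a spring plunger (a 10 mm steel pin at case x -10, y -108, standing to z 70 when out) lifts it to about 0.17; it stays open by its own weight when past about 1.6 rad and otherwise falls back to about 0.17. To snap it shut, push the front edge down (about 8 to 10 N) to 0: the tab clicks over it by itself.
- case_hinge (a point): Middle of the cover's hinge line, which runs along the case's y: at case x 58, y 0, z 60 mm.
- cover_bar (a point): Centre of the cover's handle, a round white bar of 10 mm diameter along the case's y, 54 mm free length between two brackets, 154 mm from the hinge line (and 7 mm above the cover's plane through it). Shut, it lies 24 mm in front of the case's front wall at case z 67. It can be pinched from above with one finger on either side (in the case's x) and turns freely between the fingers.
- cover_snap (a point): Point on the cover's outer face, 12 mm behind its front edge, near the tab (cover shut: case x -47, y 55, z 62). Good spot for pushing the cover down until it snaps.
- well0 (a point): Middle of the mouth of well 0 at deck height (case x 8, y -70, z 36). Wells are 84 mm (case x) by 50 mm (y). Each holds an insert flush with the deck, or is empty.
- well1 (a point): The same for well 1 (case y 0).
- well2 (a point): The same for well 2 (case y 70).
- rocker0 (a joint): Tilt in rad of the hidden rocker plate under the insert in well 0: 0 level (insert flush), up to its stop at 0.48 (tab-side end sunk about 15 mm, far end raised about 20 mm over the deck). Its pivot runs along the case's y, 6 mm on the tab side of the well's middle and 10 mm below the deck. About 3 N on the insert's tab-side end (about 28 mm from the well's middle) tips it; it stays where it is left.
- rocker1 (a joint): The same for well 1.
- rocker2 (a joint): The same for well 2.
- tray_in (a point): Centre of the inner floor of the loose wooden tray, 5 mm above the worktop; x and y along its sides, inside 130 mm (x) by 246 mm (y), walls 5 mm thick and 16 mm high over the worktop.
- mug: White mug, 80 mm wide, 90 mm high; origin under its centre. Leave alone.
- oil: Dark green oil bottle, 68 mm wide, 240 mm high; origin under its centre. Leave alone.
- herb: Small white pot with a herb, 68 mm wide, 85 mm high; origin under its centre. Leave alone.
- insert0_center (a point): Slicer insert with one wide slicing slot across it: a black-framed plate, 76 mm (its x) by 46 mm (y) by 10 mm, about 70 g, steel-faced on top; the point is its centre, half-way up. At the start it lies flush in a well, its x along the case's x with 2 mm of play at the sides. May be absent.
- insert1_center (a point): Slicer insert with six narrow lengthwise teeth: a black-framed plate, 76 mm (its x) by 46 mm (y) by 10 mm, about 70 g, steel-faced on top; the point is its centre, half-way up. At the start it lies flush in a well, its x along the case's x with 2 mm of play at the sides. May be absent.
- insert2_center (a point): Slicer insert with a field of round grating holes: a black-framed plate, 76 mm (its x) by 46 mm (y) by 10 mm, about 70 g, steel-faced on top; the point is its centre, half-way up. At the start it lies flush in a well, its x along the case's x with 2 mm of play at the sides. May be absent.

How it is judged:
By the outcome, as a careful person would: the job done as asked, in the order asked, and still so for the second after the job is handed in, with the robot touching nothing.
Of insert0, insert1, insert2 only 2 to 3 are there at a start; the rules pass over those that are not, and their reading is None.
At some moment in a run one of tray may be knocked a few centimetres aside while the robot is not near it.
Once in a run the grip may slacken for a moment while it holds something.
It also fails if it takes over 210 s, if anything falls off the work surface, if the arm or the gripper's body presses on something with over 40 N, if the wrist force passes 120 N, or if a joint passes its speed limit or range.

## Working session

There is one attempt and no reset: what is moved stays moved. The work goes in short steps, Python scripts to look and compute and a shell command to move; the robot and the scene stay as the last step left them, time stands still between calls to the robot, and variables do not carry over. Pictures are saved under pics/ and viewed, at most 14 in all, crops included, and the job is handed in when it is done.

```bash
ls; mkdir -p pics; python3 - <<'E'
from cell import *
import cv2,numpy as np
for n in("scene","top"):
    im=snapshot(n); cv2.imwrite(f"pics/{n}0.png",im[:,:,::-1])
    c=camera_info(n); print(n,c["fx"],c["cx"],c["cy"],np.round(np.array(c["R"]),3).tolist(),np.round(c["t"],1), np.round(-np.array(c["R"]).T@np.array(c["t"])))
s=observe(); print(s["clock"],s["tool_pos"],s["orientation"],s["opening"])
E
```

```text
pics
scene 367.75710753155676 257.14496386970984 191.86044656215623 [[0.066, 0.998, 0.015], [0.809, -0.044, -0.587], [-0.585, 0.05, -0.81]] [ -55.9 -480.3 1461.8] [1247.  -39.  903.]
top 351.72742304001224 255.51785595255328 190.38862564145242 [[-0.021, -1.0, -0.005], [-0.993, 0.021, -0.112], [0.112, 0.002, -0.994]] [  24.1  613.6 1166.6] [ 479.    9. 1228.]
0.1 [231.75647973 606.76957742 221.58461841] [-3.13992657e+00  1.04121369e-04  2.77682381e+00] 0.9989506626009217
```

View pics/scene0.png

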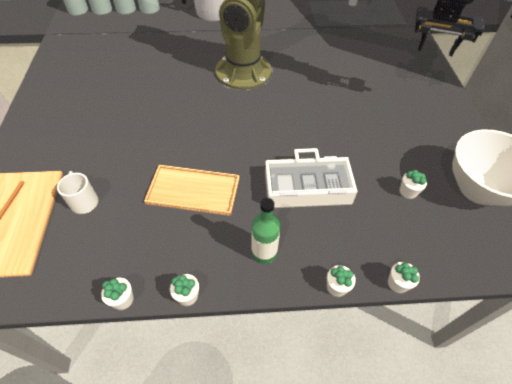

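View pics/top0.png

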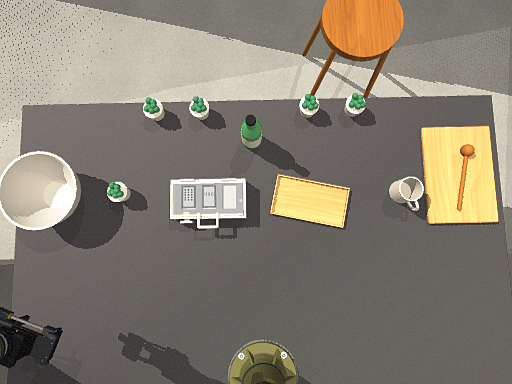

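The scene picture shows the case around (310,182) and the tray around (193,189). In the top picture the case is at (208,199) with its handle at (207,222) towards the robot, the tray is at (311,201), and the oil bottle stands behind them. I'll zoom in on the case.

```bash
cat > h.py <<'E'
from cell import *
import cv2,numpy as np
def ray(n,u,v,z):
    c=camera_info(n);R=np.array(c["R"]);t=np.array(c["t"]);o=-R.T@t
    d=R.T@np.array([(u-c["cx"])/c["fx"],(v-c["cy"])/c["fy"],1]);return o+d*(z-o[2])/d[2]
def pix(n,X):
    c=camera_info(n);p=np.array(c["R"])@np.array(X)+np.array(c["t"]);return np.array([c["fx"]*p[0]/p[2]+c["cx"],c["fy"]*p[1]/p[2]+c["cy"]])
def crop(im,f,x0,y0,x1,y1,s):
    cv2.imwrite(f,cv2.resize(im[y0:y1,x0:x1,::-1],None,fx=s,fy=s,interpolation=cv2.INTER_CUBIC))
def st():
    s=observe();print(round(s["clock"],2),np.round(s["tool_pos"],1),np.round(s["orientation"],3),"F",np.round(s["ft_force"],1),"o",round(s["opening"],3),"g",round(s["grasp_force"],1))
def tray(im=None):
    im=snapshot("top") if im is None else im
    h=cv2.cvtColor(im,cv2.COLOR_RGB2HSV);m=cv2.inRange(h,(8,70,90),(30,255,255));m[:,:255]=0;m[:,385:]=0;m[:150]=0;m[250:]=0
    m=cv2.morphologyEx(m,cv2.MORPH_CLOSE,np.ones((7,7)))
    c=max(cv2.findContours(m,0,2)[0],key=cv2.contourArea)
    P=np.array([ray("top",*p,12)[:2] for p in c[:,0]],np.float32)
    return cv2.minAreaRect(P)
E
python3 - <<'E'
from h import *
im=cv2.imread("pics/top0.png")[:,:,::-1]
print("tray",tray(im))
h=cv2.cvtColor(im,cv2.COLOR_RGB2HSV)
m=cv2.inRange(h,(0,0,150),(180,60,255));m[:,:160]=0;m[:,255:]=0;m[:165]=0;m[235:]=0
m=cv2.morphologyEx(m,cv2.MORPH_OPEN,np.ones((2,2)))
mm=m.copy();mm[221:]=0
c=max(cv2.findContours(mm,0,2)[0],key=cv2.contourArea)
print("case",cv2.minAreaRect(np.array([ray("top",*p,60)[:2] for p in c[:,0]],np.float32)))
crop(im,"pics/c1.png",160,165,255,235,8)
E
```

```text
tray ((578.9403076171875, -175.5845184326172), (258.90301513671875, 143.46176147460938), 77.49915313720703)
case ((583.465087890625, 168.39154052734375), (251.790283203125, 136.99798583984375), 89.94122314453125)
```

View pics/c1.png

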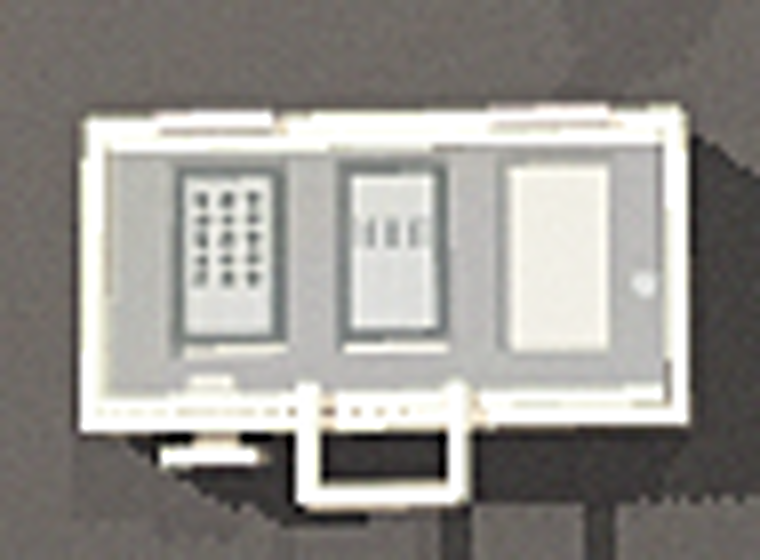

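Crop: the inserts are the grater (holes) in well 2 on the left and the toothed insert in well 1. Well 0 is empty: no black frame, only the white rocker plate. The tab is at (212,457), the handle bar at (383,495) and the plunger at (643,285). The rim corners are (82,118), (685,105), (688,425) and (80,432).

```bash
cat >> h.py <<'E'
def U(cx,cy,z,x0=160,y0=165,s=8,n="top"): return ray(n,x0+(cx+.5)/s-.5,y0+(cy+.5)/s-.5,z)
E
python3 - <<'E'
from h import *
src=[];dst=[]
for (a,b),z,(X,Y) in [((82,118),62,(63,125)),((685,108),62,(63,-125)),((688,425),62,(-67,-125)),((80,432),62,(-67,125)),((383,495),67,(-91,None)),((643,285),50,(-10,-108)),((212,460),52,(-82,75))]:
    p=U(a,b,z);print(np.round(p,1),(X,Y))
    if Y is not None: src.append((X,Y));dst.append(p[:2])
M,_=cv2.estimateAffinePartial2D(np.float32(src),np.float32(dst),method=cv2.LMEDS)
for k in (4,6):
    s=np.array(src[:k],float);d=np.array(dst[:k]);sc=s-s.mean(0);dc=d-d.mean(0)
    th=np.arctan2((sc[:,0]*dc[:,1]-sc[:,1]*dc[:,0]).sum(),(sc*dc).sum());R=np.array([[np.cos(th),-np.sin(th)],[np.sin(th),np.cos(th)]])
    o=d.mean(0)-R@s.mean(0);print("th",th,"o",o)
    print("res",np.round(d-(s@R.T+o),1).tolist())
for n,q in dict(tab=(-82,75),bar=(-91,0),snap=(-47,55),w1=(8,0),w2=(8,70),hinge=(58,0)).items(): print(n,np.round(R@q+o,1))
E
```

```text
[654.3 297.8  62. ] (63, 125)
[653.1  45.   62. ] (63, -125)
[520.7  46.   62. ] (-67, -125)
[523.  297.7  62. ] (-67, 125)
[494.4 171.7  67. ] (-91, None)
[580.2  64.3  50. ] (-10, -108)
[510.6 245.   52. ] (-82, 75)
th -0.006169388178683407 o [589.77513633 171.59716107]
res [[0.7, 1.5], [1.1, -1.2], [-1.3, -1.0], [-0.5, 0.7]]
th -0.005590865924525007 o [590.3425112  171.36332447]
res [[0.2, 1.7], [0.5, -1.0], [-2.0, -0.7], [-1.0, 0.9], [0.4, 0.9], [1.8, -1.8]]
tab [508.8 246.8]
bar [499.3 171.9]
snap [543.7 226.6]
w1 [598.3 171.3]
w2 [598.7 241.3]
hinge [648.3 171. ]
```

```bash
python3 -m crank '[{"dx":2.2,"dy":-3.6,"twist":-6.9},{"dx":2.2,"dy":-3.6,"twist":-6.9},{"dx":2.2,"dy":-3.6,"twist":-6.9},{"dx":2.2,"dy":-3.6,"twist":-6.9},{"dx":2.2,"dy":-3.6,"twist":-6.9},{"dx":2.2,"dy":-3.6,"twist":-6.9},{"dx":2.2,"dy":-3.6,"twist":-6.9},{"dx":2.2,"dy":-3.6,"twist":-6.9},{"dx":2.2,"dy":-3.6,"twist":-6.9},{"dx":2.2,"dy":-3.6,"twist":-6.9},{"dz":0}]' -1 30
```

```text
invalid input at $[0]: expected keys dx, dy, dz, twist
```

```bash
python3 -m crank '[{"dx":2.2,"dy":-3.6,"dz":0,"twist":-6.9},{"dx":2.2,"dy":-3.6,"dz":0,"twist":-6.9},{"dx":2.2,"dy":-3.6,"dz":0,"twist":-6.9},{"dx":2.2,"dy":-3.6,"dz":0,"twist":-6.9},{"dx":2.2,"dy":-3.6,"dz":0,"twist":-6.9},{"dx":2.2,"dy":-3.6,"dz":0,"twist":-6.9},{"dx":2.2,"dy":-3.6,"dz":0,"twist":-6.9},{"dx":2.2,"dy":-3.6,"dz":0,"twist":-6.9},{"dx":2.2,"dy":-3.6,"dz":0,"twist":-6.9},{"dx":2.2,"dy":-3.6,"dz":0,"twist":-6.9},{"dx":0,"dy":0,"dz":0,"twist":0}]' -1 30
```

```text
clock: 1.48
tool_pos: [453.8, 243.2, 222.4]
orientation: [3.141, 0.001, 1.565]
ft_force: [0.4, 0.3, -0.2]
opening: 0.004
grasp_force: 0.0
```

```bash
python3 -m crank '[{"dx":0.4,"dy":0,"dz":-4.5,"twist":0},{"dx":0.4,"dy":0,"dz":-4.5,"twist":0},{"dx":0.4,"dy":0,"dz":-4.5,"twist":0},{"dx":0.3,"dy":0,"dz":-4.6,"twist":0},{"dx":0,"dy":0,"dz":0,"twist":0},{"dx":0,"dy":0,"dz":0,"twist":0}]'
```

```text
clock: 2.22
tool_pos: [467.4, 248.2, 42.9]
orientation: [3.14, -0.001, 1.573]
ft_force: [0.8, 0.2, -0.0]
opening: 0.004
grasp_force: 0.0
```

```bash
python3 -m crank '[{"dx":1.0,"dy":0,"dz":-0.3,"twist":0},{"dx":1.0,"dy":0,"dz":0,"twist":0},{"dx":0.4,"dy":0,"dz":0,"twist":0},{"dx":0.3,"dy":0,"dz":0,"twist":0},{"dx":0.2,"dy":0,"dz":0,"twist":0},{"dx":0.2,"dy":0,"dz":0,"twist":0},{"dx":0,"dy":0,"dz":0,"twist":0}]'
```

```text
clock: 3.1
tool_pos: [497.9, 247.2, 38.6]
orientation: [3.142, 0.0, 1.573]
ft_force: [0.7, 0.0, -0.4]
opening: 0.003
grasp_force: 0.0
```

```bash
python3 -m crank '[{"dx":0.2,"dy":0,"dz":0,"twist":0},{"dx":0.2,"dy":0,"dz":0,"twist":0},{"dx":0,"dy":0,"dz":0,"twist":0}]';python3 -m crank '[{"dx":0.2,"dy":0,"dz":0,"twist":0},{"dx":0.2,"dy":0,"dz":0,"twist":0},{"dx":0,"dy":0,"dz":0,"twist":0}]'; python3 -m crank '[{"dx":0.2,"dy":0,"dz":0,"twist":0},{"dx":0,"dy":0,"dz":0,"twist":0}]'
```

```text
clock: 3.48
tool_pos: [500.9, 247.4, 38.4]
orientation: [-3.14, 0.0, 1.573]
ft_force: [-4.1, -0.1, 2.7]
opening: 0.005
grasp_force: 2.0
clock: 3.85
tool_pos: [505.6, 247.5, 38.4]
orientation: [-3.141, -0.0, 1.573]
ft_force: [-5.4, 0.1, 1.8]
opening: 0.005
grasp_force: 2.4
clock: 4.1
tool_pos: [507.3, 247.5, 38.4]
orientation: [-3.14, 0.0, 1.573]
ft_force: [-5.8, 0.0, 2.3]
opening: 0.007
grasp_force: 2.7
```

```bash
python3 -m crank '[{"dx":-1.5,"dy":0,"dz":0,"twist":0},{"dx":-2.5,"dy":0,"dz":0,"twist":0},{"dx":0,"dy":0,"dz":5,"twist":0},{"dx":0,"dy":0,"dz":5,"twist":0},{"dx":0,"dy":-3,"dz":5,"twist":0},{"dx":-1,"dy":-4,"dz":0,"twist":0},{"dx":0,"dy":0,"dz":0,"twist":0},{"dx":0,"dy":0,"dz":0,"twist":0}]' -0.4; python3 - <<'E'
from h import *
a=snapshot("top");b=snapshot("scene");st()
A=cv2.resize(a[165:235,160:255],None,fx=4,fy=4,interpolation=cv2.INTER_CUBIC);B=cv2.resize(b[140:220,250:370],None,fx=4,fy=4,interpolation=cv2.INTER_CUBIC)
o=np.zeros((600,480,3),np.uint8);o[:280,:380]=A;o[280:,:480]=B;cv2.imwrite("pics/c2.png",o[:,:,::-1]);print(tray(a))
for th in(0.17,):
    print(pix("scene",(648.3-154*np.cos(th)+7*np.sin(th),171.7,60+154*np.sin(th)+7*np.cos(th))),pix("scene",(494.3,171.7,67)))
E
```

```text
clock: 5.1
tool_pos: [458.2, 177.5, 188.6]
orientation: [3.14, -0.001, 1.572]
ft_force: [0.5, -0.1, -0.6]
opening: 0.302
grasp_force: 0.0
5.2 [457.9 178.1 188.2] [3.141 0.    1.574] F [ 0.1 -0.5  0.6] o 0.3 g 0.0
((579.0567626953125, -175.7044219970703), (259.08673095703125, 143.74075317382812), 77.49908447265625)
[306.91833918 145.22445136] [305.7047857  150.24540018]
```

View pics/c2.png

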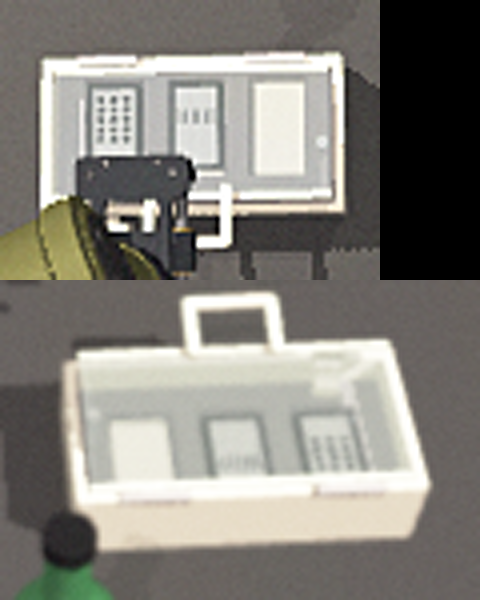

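The cover is ajar: its bar sits at about (308,144) in the scene picture, which matches 0.17 rad. Next I pinch the bar.

```bash
python3 -m crank '[{"dx":2.0,"dy":-0.3,"dz":0,"twist":0},{"dx":2.0,"dy":-0.3,"dz":0,"twist":0},{"dx":0,"dy":0,"dz":-4,"twist":0},{"dx":0,"dy":0,"dz":-3,"twist":0},{"dx":0,"dy":0,"dz":-2,"twist":0},{"dx":0,"dy":0,"dz":-2,"twist":0},{"dx":0,"dy":0,"dz":0,"twist":0},{"dx":0,"dy":0,"dz":0,"twist":0}]' -0.4; python3 -m crank '[{"dx":0,"dy":0,"dz":0,"twist":0},{"dx":0,"dy":0,"dz":0,"twist":0},{"dx":0,"dy":0,"dz":0,"twist":0},{"dx":0,"dy":0,"dz":0,"twist":0}]' -1 12
```

```text
clock: 6.2
tool_pos: [498.4, 171.9, 79.0]
orientation: [3.141, 0.0, 1.573]
ft_force: [-0.2, -0.1, 0.1]
opening: 0.299
grasp_force: 0.0
clock: 6.7
tool_pos: [498.0, 171.4, 78.8]
orientation: [3.141, -0.0, 1.573]
ft_force: [-1.5, 0.1, 0.8]
opening: 0.109
grasp_force: 12.0
```

```bash
python3 - <<'E'
import numpy as np
t=np.linspace(.17,1.87,19);x=-154*np.cos(t)+7*np.sin(t);z=154*np.sin(t)+7*np.cos(t)
print(np.round(np.c_[t[1:],np.diff(x)/10,np.diff(z)/10],2).tolist())
E
```

```text
[[0.26, 0.38, 1.41], [0.36, 0.51, 1.36], [0.45, 0.64, 1.31], [0.55, 0.76, 1.24], [0.64, 0.87, 1.17], [0.74, 0.98, 1.08], [0.83, 1.07, 0.98], [0.93, 1.16, 0.88], [1.02, 1.24, 0.76], [1.11, 1.31, 0.64], [1.21, 1.36, 0.52], [1.3, 1.4, 0.39], [1.4, 1.43, 0.25], [1.49, 1.45, 0.12], [1.59, 1.46, -0.02], [1.68, 1.45, -0.16], [1.78, 1.43, -0.29], [1.87, 1.39, -0.43]]
```

```bash
python3 -m crank '[{"dx":0.38,"dy":0,"dz":1.41,"twist":0},{"dx":0.51,"dy":0,"dz":1.36,"twist":0},{"dx":0.64,"dy":0,"dz":1.31,"twist":0},{"dx":0.76,"dy":0,"dz":1.24,"twist":0},{"dx":0,"dy":0,"dz":0,"twist":0}]';  python3 -m crank '[{"dx":0.87,"dy":0,"dz":1.17,"twist":0},{"dx":0.98,"dy":0,"dz":1.08,"twist":0},{"dx":1.07,"dy":0,"dz":0.98,"twist":0},{"dx":1.16,"dy":0,"dz":0.88,"twist":0},{"dx":1.24,"dy":0,"dz":0.76,"twist":0},{"dx":1.31,"dy":0,"dz":0.64,"twist":0},{"dx":0,"dy":0,"dz":0,"twist":0}]'
```

```text
clock: 7.32
tool_pos: [520.7, 171.3, 133.3]
orientation: [-3.14, -0.0, 1.572]
ft_force: [-6.7, 1.1, 1.6]
opening: 0.107
grasp_force: 12.0
clock: 8.2
tool_pos: [588.6, 171.1, 188.5]
orientation: [3.139, -0.0, 1.572]
ft_force: [-3.2, 0.7, 6.8]
opening: 0.108
grasp_force: 12.0
```

```bash
python3 -m crank '[{"dx":1.36,"dy":0,"dz":0.52,"twist":0},{"dx":1.40,"dy":0,"dz":0.39,"twist":0},{"dx":1.43,"dy":0,"dz":0.25,"twist":0},{"dx":1.45,"dy":0,"dz":0.12,"twist":0},{"dx":1.46,"dy":0,"dz":-0.02,"twist":0},{"dx":1.45,"dy":0,"dz":-0.16,"twist":0},{"dx":1.43,"dy":0,"dz":-0.29,"twist":0},{"dx":1.39,"dy":0,"dz":-0.43,"twist":0},{"dx":0,"dy":0,"dz":0,"twist":0}]'; python3 -m crank '[{"dx":0,"dy":0,"dz":0,"twist":0},{"dx":0,"dy":0,"dz":0,"twist":0},{"dx":0,"dy":0,"dz":0,"twist":0}]' -0.4
```

```text
clock: 9.32
tool_pos: [701.8, 170.5, 190.1]
orientation: [3.141, 0.001, 1.572]
ft_force: [0.0, -1.9, 0.6]
opening: 0.109
grasp_force: 12.0
clock: 9.7
tool_pos: [700.5, 171.7, 190.9]
orientation: [3.142, -0.0, 1.573]
ft_force: [0.5, 0.2, -0.3]
opening: 0.281
grasp_force: 0.0
```

```bash
python3 -m crank '[{"dx":0,"dy":0,"dz":3,"twist":0},{"dx":0,"dy":0,"dz":4,"twist":0},{"dx":0,"dy":0,"dz":2,"twist":0},{"dx":0,"dy":0,"dz":0,"twist":0}]'; python3 -c "
from h import *
print(np.round(observe()['joint_positions'],2)); im=snapshot('scene');crop(im,'pics/c3.png',230,110,370,230,5)"
```

```text
clock: 10.2
tool_pos: [701.6, 171.4, 283.0]
orientation: [3.138, -0.001, 1.573]
ft_force: [-0.7, 0.7, -0.7]
opening: 0.3
grasp_force: 0.0
[-0.55  0.48  0.43  1.16 -0.19  1.54 -0.16]
```

View pics/c3.png

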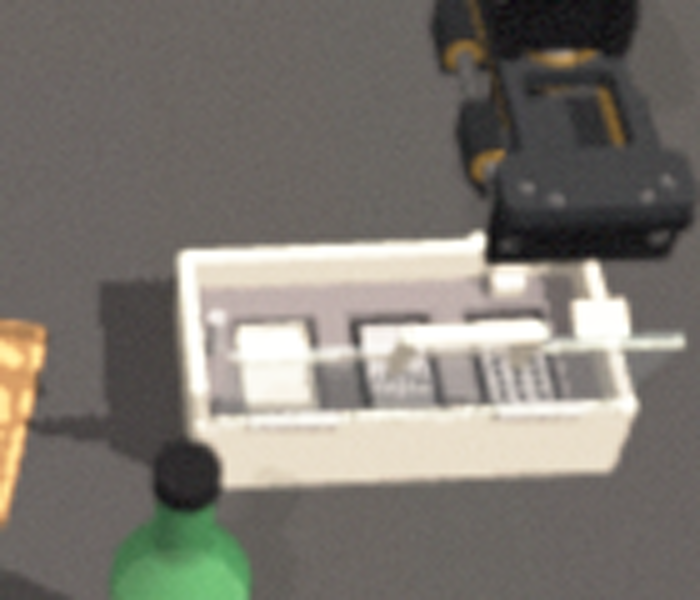

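The cover is standing open behind the case at about (430,340) in the crop. Now I move over the tab-side end of the insert in well 1.

```bash
python3 -m crank '[{"dx":-1.34,"dy":0,"dz":0,"twist":-9},{"dx":-1.34,"dy":0,"dz":0,"twist":-9},{"dx":-1.34,"dy":0,"dz":0,"twist":-9},{"dx":-1.34,"dy":0,"dz":0,"twist":-9},{"dx":-1.34,"dy":0,"dz":0,"twist":-9},{"dx":-1.34,"dy":0,"dz":0,"twist":-9},{"dx":-1.34,"dy":0,"dz":0,"twist":-9},{"dx":-1.34,"dy":0,"dz":0,"twist":-9},{"dx":-1.34,"dy":0,"dz":0,"twist":-9},{"dx":-1.34,"dy":0,"dz":0,"twist":-9},{"dx":0,"dy":0,"dz":-5,"twist":0},{"dx":0,"dy":0,"dz":-5,"twist":0},{"dx":0,"dy":0,"dz":-5,"twist":0},{"dx":0,"dy":0,"dz":-5,"twist":0},{"dx":0,"dy":0,"dz":0,"twist":0},{"dx":0,"dy":0,"dz":0,"twist":0}]' -1 30; python3 -c "
from h import *
print(np.round(observe()['joint_positions'],2))"
```

```text
clock: 12.25
tool_pos: [567.5, 171.3, 81.8]
orientation: [-3.141, -0.001, 0.002]
ft_force: [0.4, 0.9, 0.5]
opening: 0.003
grasp_force: 0.0
[-0.86  0.35  0.62  1.78 -0.23  1.08 -1.73]
```

```bash
python3 -m crank '[{"dx":0,"dy":0,"dz":-2.2,"twist":0},{"dx":0,"dy":0,"dz":-2.0,"twist":0},{"dx":0,"dy":0,"dz":-0.4,"twist":0},{"dx":0,"dy":0,"dz":-0.4,"twist":0},{"dx":0,"dy":0,"dz":0,"twist":0}]';python3 -m crank '[{"dx":0,"dy":0,"dz":-0.3,"twist":0},{"dx":0,"dy":0,"dz":0,"twist":0}]'; python3 -m crank '[{"dx":0,"dy":0,"dz":-0.3,"twist":0},{"dx":0,"dy":0,"dz":0,"twist":0}]'
```

```text
clock: 12.88
tool_pos: [566.5, 171.6, 31.4]
orientation: [-3.141, 0.001, 0.002]
ft_force: [-3.6, 0.5, 2.3]
opening: 0.006
grasp_force: 2.2
clock: 13.12
tool_pos: [566.4, 171.6, 28.6]
orientation: [-3.141, 0.001, 0.002]
ft_force: [-4.3, 0.2, 5.9]
opening: 0.007
grasp_force: 7.8
clock: 13.38
tool_pos: [566.5, 171.7, 27.9]
orientation: [-3.14, 0.002, 0.002]
ft_force: [-12.1, -1.6, 22.4]
opening: 0.006
grasp_force: 14.2
```

```bash
python3 -m crank '[{"dx":0,"dy":0,"dz":3,"twist":0},{"dx":0,"dy":0,"dz":2,"twist":0},{"dx":0.1,"dy":3.5,"dz":0,"twist":0},{"dx":0,"dy":3.5,"dz":0,"twist":0},{"dx":0,"dy":0,"dz":-2,"twist":0},{"dx":0,"dy":0,"dz":-1.8,"twist":0},{"dx":0,"dy":0,"dz":-0.3,"twist":0},{"dx":0,"dy":0,"dz":-0.3,"twist":0},{"dx":0,"dy":0,"dz":0,"twist":0}]';python3 -m crank '[{"dx":0,"dy":0,"dz":-0.3,"twist":0},{"dx":0,"dy":0,"dz":0,"twist":0}]'
```

```text
clock: 14.5
tool_pos: [566.8, 240.0, 30.5]
orientation: [3.141, 0.003, 0.0]
ft_force: [-3.3, -0.2, 2.7]
opening: 0.0
grasp_force: 2.6
clock: 14.75
tool_pos: [566.8, 240.0, 28.4]
orientation: [3.141, 0.003, 0.001]
ft_force: [-7.6, -1.1, 9.6]
opening: 0.005
grasp_force: 9.2
```

```bash
python3 -m crank '[{"dx":0,"dy":0,"dz":3,"twist":0},{"dx":0,"dy":0,"dz":4,"twist":0},{"dx":2.4,"dy":0,"dz":0,"twist":0},{"dx":2.5,"dy":0.1,"dz":0,"twist":0},{"dx":0,"dy":0,"dz":0,"twist":0},{"dx":0,"dy":0,"dz":0,"twist":0}]' 0.24 30;python3 -m crank '[{"dx":0,"dy":0,"dz":-2,"twist":0},{"dx":0,"dy":0,"dz":-1.5,"twist":0},{"dx":0,"dy":0,"dz":-1,"twist":0},{"dx":0,"dy":0,"dz":0,"twist":0},{"dx":0,"dy":0,"dz":0,"twist":0}]'
```

```text
clock: 15.5
tool_pos: [616.4, 241.4, 97.2]
orientation: [3.141, 0.001, 0.001]
ft_force: [0.5, -0.3, -0.5]
opening: 0.579
grasp_force: 0.0
clock: 16.12
tool_pos: [617.2, 242.3, 53.0]
orientation: [-3.142, -0.001, 0.002]
ft_force: [0.1, 0.8, -0.0]
opening: 0.623
grasp_force: 0.0
```

```bash
python3 -m crank '[{"dx":0,"dy":0,"dz":-0.8,"twist":0},{"dx":0,"dy":0,"dz":-0.6,"twist":0},{"dx":0,"dy":0,"dz":0,"twist":0}]';python3 -m crank '[{"dx":0,"dy":0,"dz":0,"twist":0},{"dx":0,"dy":0,"dz":0,"twist":0},{"dx":0,"dy":0,"dz":0,"twist":0},{"dx":0,"dy":0,"dz":0,"twist":0}]' -1 30
```

```text
clock: 16.5
tool_pos: [616.3, 242.1, 37.9]
orientation: [3.141, 0.001, 0.002]
ft_force: [0.1, -0.8, 0.2]
opening: 0.617
grasp_force: 0.0
clock: 17.0
tool_pos: [616.9, 242.2, 38.8]
orientation: [-3.142, -0.0, 0.002]
ft_force: [0.1, 0.1, -0.9]
opening: 0.528
grasp_force: 29.9
```

```bash
python3 -m crank '[{"dx":0,"dy":0,"dz":1,"twist":0},{"dx":0,"dy":0,"dz":2,"twist":0},{"dx":0,"dy":0,"dz":3,"twist":0},{"dx":0,"dy":0,"dz":4,"twist":0},{"dx":-1,"dy":0,"dz":4,"twist":0},{"dx":-2,"dy":0,"dz":0,"twist":0},{"dx":0,"dy":0,"dz":0,"twist":0}]' -1 40; python3 - <<'E'
from h import *
im=snapshot("scene");crop(im,'pics/c4.png',210,90,370,230,5)
(c,wh,a)=tray();print(c,wh,a)
print(np.round(observe()['joint_positions'],2))
E
```

```text
clock: 17.88
tool_pos: [586.5, 242.9, 180.8]
orientation: [-3.139, -0.001, 0.003]
ft_force: [0.6, 0.6, -0.9]
opening: 0.519
grasp_force: 39.8
(578.93701171875, -175.72866821289062) (259.18585205078125, 143.51748657226562) 77.49908447265625
[-0.93  0.35  0.62  1.57 -0.21  1.29 -1.84]
```

View pics/c4.png

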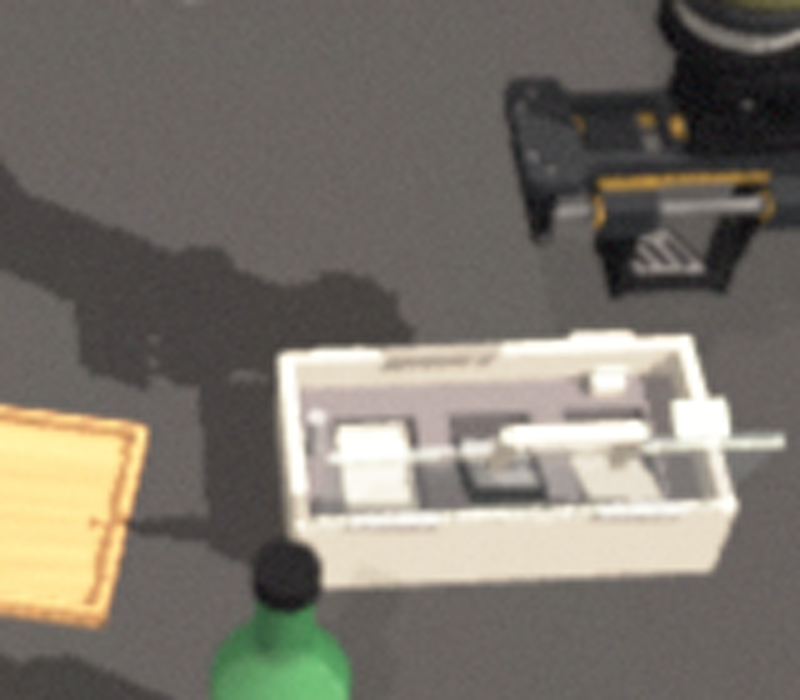

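The grater insert is held tilted between the fingers at (670,250) in the crop. Well 1's insert is tipped, and the tray has not moved. I carry the insert over.

```bash
python3 -m crank '[{"dx":0.2,"dy":-2,"dz":0,"twist":0},{"dx":0.2,"dy":-3.45,"dz":0,"twist":-1.25},{"dx":0.2,"dy":-3.45,"dz":0,"twist":-1.25},{"dx":0.3,"dy":-3.45,"dz":0,"twist":-1.25},{"dx":0.3,"dy":-3.45,"dz":0,"twist":-1.25},{"dx":0.3,"dy":-3.45,"dz":0,"twist":-1.25},{"dx":0.3,"dy":-3.45,"dz":0,"twist":-1.25},{"dx":0.3,"dy":-3.45,"dz":0,"twist":-1.25},{"dx":0.3,"dy":-3.45,"dz":0,"twist":-1.25},{"dx":0.3,"dy":-3.45,"dz":0,"twist":-1.25},{"dx":0,"dy":-3.45,"dz":0,"twist":-1.25},{"dx":0,"dy":-2,"dz":0,"twist":0},{"dx":0,"dy":0,"dz":0,"twist":0}]'; python3 - <<'E'
from h import *
im=snapshot("scene");crop(im,'pics/c5.png',130,110,270,220,5)
print(np.round(observe()['joint_positions'],2));st()
E
```

```text
clock: 19.6
tool_pos: [613.1, -145.6, 178.9]
orientation: [3.141, -0.0, -0.221]
ft_force: [0.8, 0.6, -0.5]
opening: 0.526
grasp_force: 39.8
[-0.44  0.38  0.81  1.59 -0.28  1.3  -1.39]
19.65 [ 613.6 -143.1  178.6] [-3.141  0.    -0.218] F [ 0.5 -0.1 -1.3] o 0.528 g 39.8
```

View pics/c5.png

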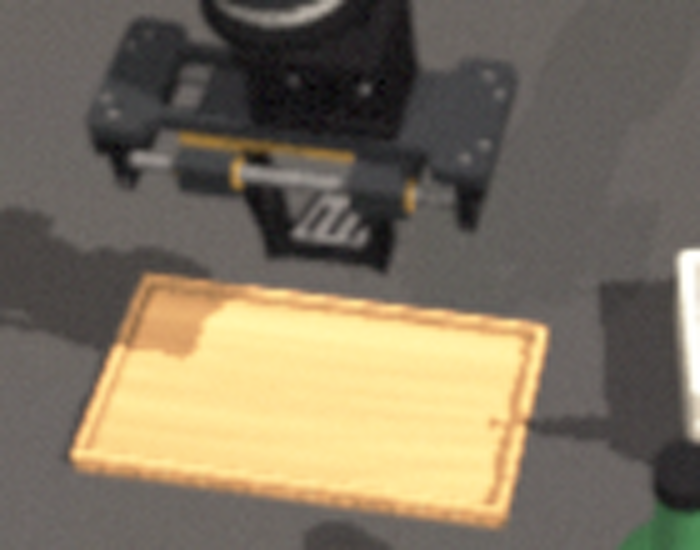

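The held insert is over the tray. I check numerically whether the tray has moved, in the scene view.

```bash
cat >> h.py <<'E'
def trays(im):
    h=cv2.cvtColor(np.ascontiguousarray(im),cv2.COLOR_RGB2HSV);m=cv2.inRange(h,(8,70,90),(30,255,255));m[:,:95]=0;m[:,262:]=0;m[:150]=0;m[240:]=0
    m=cv2.morphologyEx(m,cv2.MORPH_CLOSE,np.ones((9,9)))
    c=max(cv2.findContours(m,0,2)[0],key=cv2.contourArea)
    return cv2.minAreaRect(np.array([ray("scene",*p,12)[:2] for p in c[:,0]],np.float32))
E
python3 - <<'E'
from h import *
print(trays(cv2.imread("pics/scene0.png")[:,:,::-1]),trays(snapshot("scene")))
E
```

```text
((579.9744873046875, -177.09556579589844), (264.4537658691406, 155.0863037109375), 77.55585479736328) ((579.7820434570312, -176.98348999023438), (264.3617858886719, 155.1575164794922), 77.46902465820312)
```

```bash
python3 -m crank '[{"dx":0,"dy":2.1,"dz":0,"twist":0},{"dx":0,"dy":0,"dz":-4,"twist":0},{"dx":0,"dy":0,"dz":-4,"twist":0},{"dx":0,"dy":0,"dz":-3,"twist":0},{"dx":0,"dy":0,"dz":-1.8,"twist":0},{"dx":0,"dy":0,"dz":-0.8,"twist":0},{"dx":0,"dy":0,"dz":0,"twist":0}]'; python3 -m crank '[{"dx":0,"dy":0,"dz":-0.4,"twist":0},{"dx":0,"dy":0,"dz":-0.4,"twist":0},{"dx":0,"dy":0,"dz":-0.4,"twist":0},{"dx":0,"dy":0,"dz":0,"twist":0}]' -1 5
```

```text
clock: 20.58
tool_pos: [614.2, -121.4, 43.0]
orientation: [-3.142, -0.0, -0.216]
ft_force: [0.4, -0.2, -0.8]
opening: 0.52
grasp_force: 39.8
clock: 21.08
tool_pos: [613.8, -121.8, 30.6]
orientation: [3.141, 0.0, -0.217]
ft_force: [-0.2, -0.9, 0.0]
opening: 0.53
grasp_force: 5.0
```

```bash
python3 -m crank '[{"dx":0,"dy":0,"dz":-0.4,"twist":0},{"dx":0,"dy":0,"dz":-0.4,"twist":0},{"dx":0,"dy":0,"dz":-0.4,"twist":0},{"dx":0,"dy":0,"dz":-0.3,"twist":0},{"dx":0,"dy":0,"dz":-0.2,"twist":0},{"dx":0,"dy":0,"dz":0,"twist":0}]' -1 5; python3 -m crank '[{"dx":0,"dy":0,"dz":0,"twist":0},{"dx":0,"dy":0,"dz":0,"twist":0},{"dx":0,"dy":0,"dz":0,"twist":0}]' 0.24 30; python3 -m crank '[{"dx":0,"dy":0,"dz":3,"twist":0},{"dx":0,"dy":0,"dz":4,"twist":0},{"dx":0,"dy":0,"dz":4,"twist":0},{"dx":0,"dy":2,"dz":0,"twist":0},{"dx":-0.3,"dy":3.45,"dz":0,"twist":1.25},{"dx":-0.3,"dy":3.45,"dz":0,"twist":1.25},{"dx":-0.3,"dy":3.45,"dz":0,"twist":1.25},{"dx":0,"dy":3.45,"dz":0,"twist":1.25},{"dx":0,"dy":3.45,"dz":0,"twist":1.25},{"dx":0,"dy":3.45,"dz":0,"twist":1.25},{"dx":0.3,"dy":3.45,"dz":0,"twist":1.25},{"dx":0.3,"dy":3.45,"dz":0,"twist":1.25},{"dx":0.3,"dy":2.0,"dz":0,"twist":1.25},{"dx":0.2,"dy":0,"dz":0,"twist":1.25},{"dx":0,"dy":0,"dz":0,"twist":0},{"dx":0,"dy":0,"dz":0,"twist":0}]'; python3 - <<'E'
from h import *
a=snapshot("top");b=snapshot("scene")
o=np.zeros((600,600,3),np.uint8)
o[:300,:600]=cv2.resize(a[160:235,150:360],(600,300));o[300:,:600]=cv2.resize(b[140:230,130:370],(600,300))
cv2.imwrite("pics/c6.png",o[:,:,::-1]);st();print(tray(a),trays(b))
E
```

```text
clock: 21.82
tool_pos: [613.5, -121.7, 13.4]
orientation: [3.141, 0.001, -0.216]
ft_force: [0.4, -0.2, 0.0]
opening: 0.528
grasp_force: 5.0
clock: 22.2
tool_pos: [613.7, -121.8, 13.7]
orientation: [3.142, 0.0, -0.216]
ft_force: [-0.1, -0.1, -0.8]
opening: 0.614
grasp_force: 0.0
clock: 24.2
tool_pos: [616.2, 192.0, 123.9]
orientation: [3.141, -0.0, -0.001]
ft_force: [0.6, -0.3, 0.4]
opening: 0.618
grasp_force: 0.0
24.3 [616.  192.8 123.9] [ 3.141 -0.    -0.   ] F [ 0.3 -0.3 -0.5] o 0.618 g 0.0
((578.7758178710938, -176.07012939453125), (258.4493408203125, 143.35047912597656), 77.49908447265625) ((579.92529296875, -177.04983520507812), (264.2864685058594, 155.62644958496094), 77.83907318115234)
```

View pics/c6.png

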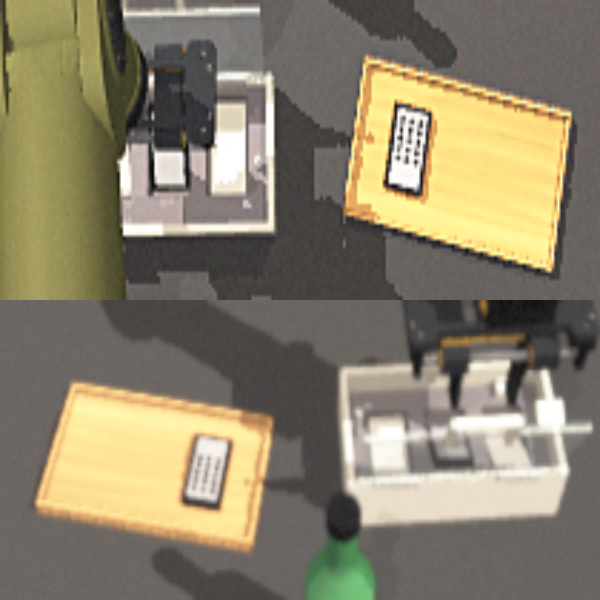

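The grater insert lies flat in the tray, at (407,150) in the upper half. Well 1's insert is still tipped at (172,165). Now I grasp it.

```bash
python3 -m crank '[{"dx":0.1,"dy":-2.1,"dz":0,"twist":0},{"dx":0,"dy":0,"dz":-4,"twist":0},{"dx":0,"dy":0,"dz":-2.6,"twist":0},{"dx":0,"dy":0,"dz":-1.2,"twist":0},{"dx":0,"dy":0,"dz":-0.7,"twist":0},{"dx":0,"dy":0,"dz":0,"twist":0}]';python3 -m crank '[{"dx":0,"dy":0,"dz":0,"twist":0},{"dx":0,"dy":0,"dz":0,"twist":0},{"dx":0,"dy":0,"dz":0,"twist":0},{"dx":0,"dy":0,"dz":0,"twist":0}]' -1 40
```

```text
clock: 25.05
tool_pos: [617.2, 172.9, 39.1]
orientation: [3.141, -0.0, 0.001]
ft_force: [0.2, 0.7, 0.2]
opening: 0.62
grasp_force: 0.0
clock: 25.55
tool_pos: [617.7, 172.4, 39.4]
orientation: [3.141, -0.002, 0.001]
ft_force: [1.1, -2.5, 2.9]
opening: 0.528
grasp_force: 39.8
```

```bash
python3 -m crank '[{"dx":0,"dy":0,"dz":1,"twist":0},{"dx":0,"dy":0,"dz":2,"twist":0},{"dx":0,"dy":0,"dz":3,"twist":0},{"dx":0,"dy":0,"dz":4,"twist":0},{"dx":-1,"dy":0,"dz":4,"twist":0},{"dx":-1.95,"dy":0,"dz":0,"twist":0},{"dx":0,"dy":0,"dz":0,"twist":0}]' -1 40; python3 -m crank '[{"dx":0,"dy":-2,"dz":0,"twist":0},{"dx":0,"dy":-3.71,"dz":0,"twist":-1.25},{"dx":0,"dy":-3.71,"dz":0,"twist":-1.25},{"dx":0,"dy":-3.71,"dz":0,"twist":-1.25},{"dx":0,"dy":-3.71,"dz":0,"twist":-1.25},{"dx":0,"dy":-3.71,"dz":0,"twist":-1.25},{"dx":0,"dy":-3.71,"dz":0,"twist":-1.25},{"dx":0,"dy":-3.71,"dz":0,"twist":-1.25},{"dx":0,"dy":-3.71,"dz":0,"twist":-1.25},{"dx":0,"dy":-3.71,"dz":0,"twist":-1.25},{"dx":0,"dy":-3.71,"dz":0,"twist":-1.25},{"dx":0,"dy":-2,"dz":0,"twist":0},{"dx":0,"dy":0,"dz":0,"twist":0},{"dx":0,"dy":0,"dz":0,"twist":0}]'; python3 - <<'E'
from h import *
b=snapshot("scene");print(trays(b));st();crop(b,'pics/c7.png',110,110,250,220,4)
E
```

```text
clock: 26.42
tool_pos: [586.7, 174.5, 180.4]
orientation: [-3.139, -0.001, 0.003]
ft_force: [0.5, -0.5, -0.1]
opening: 0.526
grasp_force: 39.7
clock: 28.18
tool_pos: [586.6, -238.2, 178.4]
orientation: [-3.141, 0.001, -0.218]
ft_force: [-0.2, 1.0, -0.2]
opening: 0.523
grasp_force: 39.7
((579.8877563476562, -177.07777404785156), (264.637939453125, 154.90792846679688), 77.3765869140625)
28.23 [ 587.1 -237.3  178.4] [-3.141e+00  1.000e-03 -2.160e-01] F [-0.5  0.2 -0.9] o 0.52 g 39.7
```

View pics/c7.png

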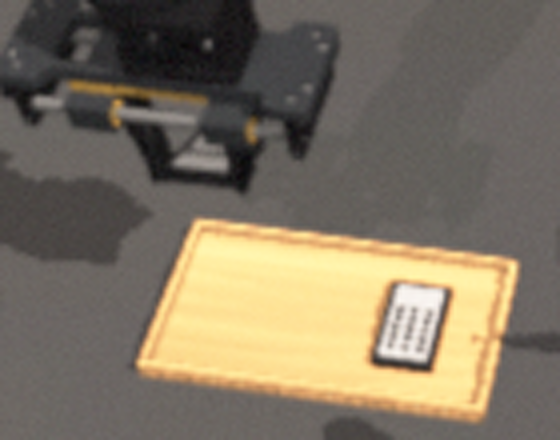

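The insert is held over the free left half of the tray, and the tray has not moved. I lower it.

```bash
python3 -m crank '[{"dx":0,"dy":0,"dz":-4,"twist":0},{"dx":0,"dy":0,"dz":-4,"twist":0},{"dx":0,"dy":0,"dz":-3,"twist":0},{"dx":0,"dy":0,"dz":-1.8,"twist":0},{"dx":0,"dy":0,"dz":-0.8,"twist":0},{"dx":0,"dy":0,"dz":0,"twist":0}]'; python3 -m crank '[{"dx":0,"dy":0,"dz":-0.4,"twist":0},{"dx":0,"dy":0,"dz":-0.4,"twist":0},{"dx":0,"dy":0,"dz":-0.4,"twist":0},{"dx":0,"dy":0,"dz":-0.4,"twist":0},{"dx":0,"dy":0,"dz":-0.4,"twist":0},{"dx":0,"dy":0,"dz":-0.4,"twist":0},{"dx":0,"dy":0,"dz":-0.3,"twist":0},{"dx":0,"dy":0,"dz":-0.2,"twist":0},{"dx":0,"dy":0,"dz":0,"twist":0}]' -1 5;  python3 -m crank '[{"dx":0,"dy":0,"dz":0,"twist":0},{"dx":0,"dy":0,"dz":0,"twist":0},{"dx":0,"dy":0,"dz":0,"twist":0}]' 0.24 30
```

```text
clock: 28.98
tool_pos: [587.6, -237.7, 43.0]
orientation: [3.141, -0.0, -0.216]
ft_force: [-0.0, -0.6, -0.6]
opening: 0.525
grasp_force: 39.7
clock: 30.1
tool_pos: [587.2, -237.6, 13.5]
orientation: [-3.142, 0.001, -0.216]
ft_force: [-0.3, -0.4, 0.3]
opening: 0.527
grasp_force: 5.0
clock: 30.48
tool_pos: [587.3, -237.7, 13.7]
orientation: [3.142, 0.0, -0.216]
ft_force: [-0.2, 0.6, -1.0]
opening: 0.614
grasp_force: 0.0
```

```bash
python3 -m crank '[{"dx":0,"dy":0,"dz":4,"twist":0},{"dx":0,"dy":0,"dz":6,"twist":0},{"dx":0,"dy":0,"dz":6,"twist":0},{"dx":0,"dy":0,"dz":6,"twist":0},{"dx":0,"dy":0,"dz":5,"twist":0},{"dx":0,"dy":3.41,"dz":0,"twist":8.5},{"dx":0,"dy":3.41,"dz":0,"twist":8.5},{"dx":0,"dy":3.41,"dz":0,"twist":8.5},{"dx":0,"dy":3.41,"dz":0,"twist":8.5},{"dx":0,"dy":3.41,"dz":0,"twist":8.5},{"dx":0,"dy":3.41,"dz":0,"twist":8.5},{"dx":0,"dy":3.41,"dz":0,"twist":8.5},{"dx":0,"dy":3.41,"dz":0,"twist":8.5},{"dx":0,"dy":3.41,"dz":0,"twist":8.5},{"dx":0,"dy":3.41,"dz":0,"twist":8.5},{"dx":0,"dy":3.41,"dz":0,"twist":8.5},{"dx":0,"dy":3.41,"dz":0,"twist":8.9},{"dx":0,"dy":0,"dz":0,"twist":0},{"dx":0,"dy":0,"dz":0,"twist":0}]' -0.4; python3 - <<'E'
from h import *
a=snapshot("top");b=snapshot("scene")
o=np.zeros((600,600,3),np.uint8)
o[:300,:600]=cv2.resize(a[160:235,150:360],(600,300));o[300:,:600]=cv2.resize(b[140:230,130:370],(600,300))
cv2.imwrite("pics/c8.png",o[:,:,::-1]);st();print(tray(a),trays(b))
E
```

```text
clock: 32.85
tool_pos: [587.4, 170.3, 283.6]
orientation: [3.142, 0.001, 1.569]
ft_force: [-1.0, 0.2, 0.1]
opening: 0.302
grasp_force: 0.0
32.95 [587.6 169.6 283.9] [3.141e+00 1.000e-03 1.568e+00] F [0.3 1.4 0.4] o 0.296 g 0.0
((578.9098510742188, -175.72264099121094), (259.18585205078125, 143.4617462158203), 77.49908447265625) ((580.04150390625, -177.32252502441406), (264.869873046875, 154.8072509765625), 77.55683135986328)
```

View pics/c8.png

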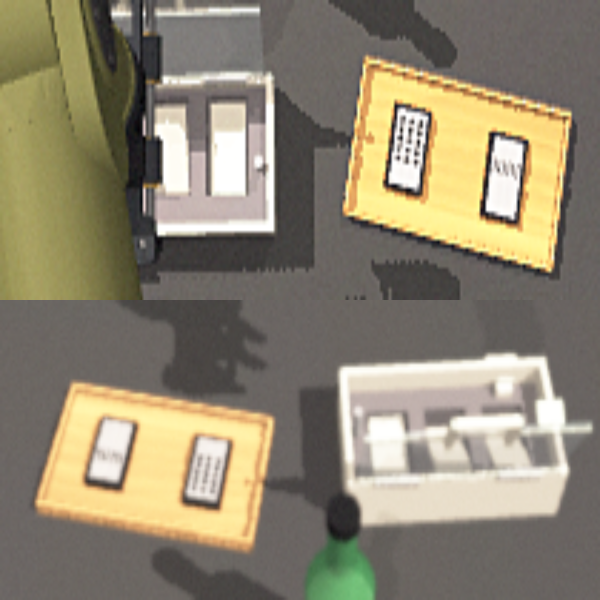

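Both inserts lie flat in the tray, at (407,150) and (505,178), and all the wells are empty. Now I pinch the bar of the open cover.

```bash
python3 -m crank '[{"dx":4,"dy":0.2,"dz":0,"twist":0},{"dx":4,"dy":0,"dz":0,"twist":0},{"dx":3.6,"dy":0,"dz":0,"twist":0},{"dx":0,"dy":0,"dz":0,"twist":0},{"dx":0,"dy":0,"dz":-3,"twist":0},{"dx":0,"dy":0,"dz":-2.5,"twist":0},{"dx":0,"dy":0,"dz":-2,"twist":0},{"dx":0,"dy":0,"dz":-1.8,"twist":0},{"dx":0,"dy":0,"dz":0,"twist":0}]' -0.4;python3 -m crank '[{"dx":0,"dy":0,"dz":0,"twist":0},{"dx":0,"dy":0,"dz":0,"twist":0},{"dx":0,"dy":0,"dz":0,"twist":0},{"dx":0,"dy":0,"dz":0,"twist":0}]' -1 12
```

```text
clock: 34.08
tool_pos: [702.3, 173.3, 189.2]
orientation: [-3.139, 0.001, 1.571]
ft_force: [-0.5, 0.6, 0.5]
opening: 0.303
grasp_force: 0.0
clock: 34.58
tool_pos: [704.1, 173.5, 191.8]
orientation: [3.139, -0.0, 1.571]
ft_force: [1.9, 0.3, 3.3]
opening: 0.106
grasp_force: 12.0
```

```bash
python3 -m crank '[{"dx":-0.4,"dy":0,"dz":0.1,"twist":0},{"dx":-1.39,"dy":0,"dz":0.43,"twist":0},{"dx":-1.43,"dy":0,"dz":0.29,"twist":0},{"dx":-1.45,"dy":0,"dz":0.16,"twist":0},{"dx":-1.46,"dy":0,"dz":0.02,"twist":0},{"dx":-1.45,"dy":0,"dz":-0.12,"twist":0},{"dx":-1.43,"dy":0,"dz":-0.25,"twist":0},{"dx":-1.40,"dy":0,"dz":-0.39,"twist":0},{"dx":-1.36,"dy":0,"dz":-0.52,"twist":0},{"dx":0,"dy":0,"dz":0,"twist":0}]'; python3 -m crank '[{"dx":-1.31,"dy":0,"dz":-0.64,"twist":0},{"dx":-1.24,"dy":0,"dz":-0.76,"twist":0},{"dx":-1.16,"dy":0,"dz":-0.88,"twist":0},{"dx":-1.07,"dy":0,"dz":-0.98,"twist":0},{"dx":-0.98,"dy":0,"dz":-1.08,"twist":0},{"dx":-0.87,"dy":0,"dz":-1.17,"twist":0},{"dx":0,"dy":0,"dz":0,"twist":0}]'
```

```text
clock: 35.83
tool_pos: [583.4, 174.0, 187.2]
orientation: [-3.138, -0.0, 1.572]
ft_force: [-0.4, 1.5, 1.3]
opening: 0.107
grasp_force: 12.0
clock: 36.7
tool_pos: [518.5, 173.9, 131.5]
orientation: [-3.141, -0.0, 1.572]
ft_force: [2.0, 3.4, -1.7]
opening: 0.111
grasp_force: 12.0
```

```bash
python3 -m crank '[{"dx":-0.76,"dy":0,"dz":-1.24,"twist":0},{"dx":-0.64,"dy":0,"dz":-1.31,"twist":0},{"dx":-0.51,"dy":0,"dz":-1.36,"twist":0},{"dx":-0.25,"dy":0,"dz":-0.9,"twist":0},{"dx":0,"dy":0,"dz":0,"twist":0}]'; python3 -m crank '[{"dx":0,"dy":0,"dz":0,"twist":0},{"dx":0,"dy":0,"dz":0,"twist":0},{"dx":0,"dy":0,"dz":0,"twist":0}]' -0.4; python3 -m crank '[{"dx":0,"dy":0,"dz":3,"twist":0},{"dx":0,"dy":0,"dz":4,"twist":0},{"dx":2.1,"dy":2.7,"dz":0,"twist":0},{"dx":2.2,"dy":2.7,"dz":0,"twist":0},{"dx":0,"dy":0,"dz":-2,"twist":0},{"dx":0,"dy":0,"dz":0,"twist":0},{"dx":0,"dy":0,"dz":0,"twist":0},{"dx":0,"dy":0,"dz":0,"twist":0}]' -1 30
```

```text
clock: 37.33
tool_pos: [498.0, 173.9, 83.8]
orientation: [3.14, -0.0, 1.571]
ft_force: [2.6, 4.9, -0.9]
opening: 0.108
grasp_force: 12.0
clock: 37.7
tool_pos: [497.2, 172.5, 84.2]
orientation: [-3.14, 0.001, 1.57]
ft_force: [0.1, -0.5, -1.1]
opening: 0.283
grasp_force: 0.0
clock: 38.7
tool_pos: [541.1, 227.2, 135.6]
orientation: [3.141, -0.001, 1.57]
ft_force: [0.3, -0.5, 0.1]
opening: 0.002
grasp_force: 0.0
```

```bash
python3 -m crank '[{"dx":0.2,"dy":0,"dz":-3,"twist":0},{"dx":0,"dy":0,"dz":-2,"twist":0},{"dx":0,"dy":0,"dz":-0.5,"twist":0},{"dx":0,"dy":0,"dz":-0.5,"twist":0},{"dx":0,"dy":0,"dz":-0.4,"twist":0},{"dx":0,"dy":0,"dz":-0.4,"twist":0},{"dx":0,"dy":0,"dz":-0.3,"twist":0},{"dx":0,"dy":0,"dz":0,"twist":0}]';python3 -m crank '[{"dx":0,"dy":0,"dz":-0.2,"twist":0},{"dx":0,"dy":0,"dz":0,"twist":0}]'
```

```text
clock: 39.7
tool_pos: [543.0, 227.7, 64.2]
orientation: [3.141, -0.001, 1.571]
ft_force: [-0.6, -0.8, 0.8]
opening: 0.005
grasp_force: 0.5
clock: 39.95
tool_pos: [543.4, 227.8, 62.4]
orientation: [3.14, -0.001, 1.571]
ft_force: [0.5, 0.2, 5.0]
opening: 0.005
grasp_force: 2.3
```

```bash
python3 -m crank '[{"dx":0,"dy":0,"dz":-0.2,"twist":0},{"dx":0,"dy":0,"dz":0,"twist":0}]';python3 -m crank '[{"dx":0,"dy":0,"dz":-0.1,"twist":0},{"dx":0,"dy":0,"dz":0,"twist":0}]'
```

```text
clock: 40.2
tool_pos: [543.5, 227.8, 62.1]
orientation: [3.14, -0.001, 1.571]
ft_force: [-5.3, -1.3, 15.2]
opening: 0.005
grasp_force: 7.6
clock: 40.45
tool_pos: [543.5, 227.9, 62.0]
orientation: [3.141, -0.002, 1.571]
ft_force: [-7.5, -1.7, 20.3]
opening: 0.007
grasp_force: 10.1
```

```bash
python3 -m crank '[{"dx":0,"dy":0,"dz":2,"twist":0},{"dx":0,"dy":0,"dz":4,"twist":0},{"dx":0,"dy":0,"dz":6,"twist":0},{"dx":-3,"dy":5,"dz":2,"twist":0},{"dx":-3,"dy":5,"dz":0,"twist":0},{"dx":-3,"dy":5,"dz":0,"twist":0},{"dx":-3,"dy":5,"dz":0,"twist":0},{"dx":-2,"dy":5,"dz":0,"twist":0},{"dx":-2,"dy":5,"dz":0,"twist":0},{"dx":0,"dy":0,"dz":0,"twist":0},{"dx":0,"dy":0,"dz":0,"twist":0}]'; python3 - <<'E'
from h import *
a=snapshot("top");b=snapshot("scene")
o=np.zeros((600,600,3),np.uint8)
o[:300,:600]=cv2.resize(a[160:235,150:360],(600,300));o[300:,:480]=cv2.resize(b[140:215,250:370],(480,300))
cv2.imwrite("pics/c9.png",o[:,:,::-1]);st();print(tray(a),trays(b))
E
```

```text
clock: 41.82
tool_pos: [383.3, 526.8, 198.4]
orientation: [3.141, 0.001, 1.571]
ft_force: [0.5, 0.5, 0.5]
opening: 0.009
grasp_force: 0.0
41.92 [384.3 525.8 198.9] [3.141e+00 1.000e-03 1.568e+00] F [ 1.5 -0.4  0.6] o 0.009 g 0.0
((578.6043701171875, -175.6549072265625), (259.18585205078125, 142.83595275878906), 77.49908447265625) ((579.8903198242188, -177.08560180664062), (264.55877685546875, 155.005859375), 77.43924713134766)
```

View pics/c9.png

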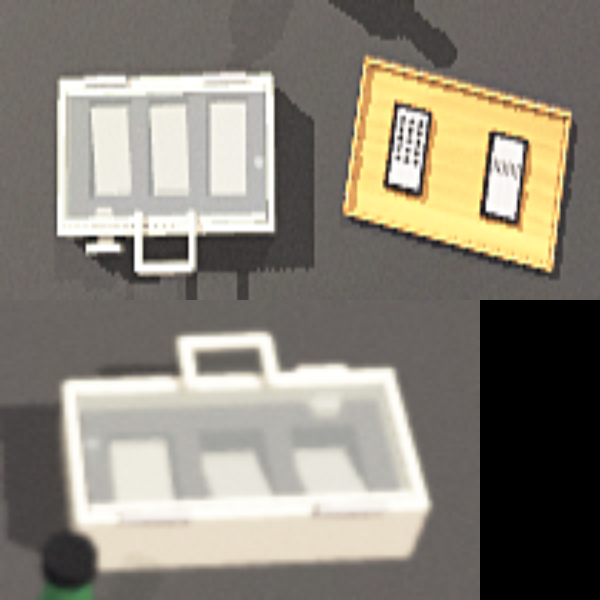

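The cover is shut: its bar is at (306,150.4) in the scene picture, against 150.2 expected for shut and 145.2 for ajar. Both inserts are flat in the tray.

```bash
python3 -c "
from cell import *
print(sign_off())"
```

```text
the job is handed in; nothing more can be done
None
```

The job is handed in: both inserts present (grater and toothed; the third was absent) lie flat and apart in the tray, the cover reads shut in the last picture, and the arm kept clear of the mug, oil bottle and herb pot.

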